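Pump a measured shot of finishing oil into a turned cup

TASK

Give the turned wooden cup a measured shot of oil: swing the pump's spout until its nozzle is over the middle of the cup, and turn the dose sleeve until the 6 clicks in at the red pointer. Only then press the white plunger straight down to its stop and let it come right up again. Leave the cup and the things around it where they stand.

Things in the scene. Friction and masses are not known exactly. Their poses are not given: they have to be found in the camera images.
- dispenser: oil dispenser fixed to the bench: aluminium can, 90 mm wide, pale label with brown bands, on a plywood base 150 mm square, with a dosing pump on its neck. Origin: bench level on the pump's upright axis. On it, from below: steel spout (z 0.160 to 0.176), black dose sleeve (0.184 to 0.234), white plunger (to 0.258). The red pointer stands at -x of this frame, 49 mm from the axis, up to z 0.190
- spout (a joint): bearing of the swivelling spout (rad) about the dispenser's axis: 0 when it points to the dispenser's -x (below the red pointer), growing anticlockwise seen from above, so pi/2 when it points to the dispenser's -y. Limits -0.35 to 2.5. Stiff: stays where it is left (about 0.06 N m)
- spout_grip (a point): point in the middle of the spout's level bar, 92 mm from the dispenser's axis and 168 mm above the bench. The bar is a round steel tube 12 mm thick, level from 20 to 100 mm from the axis, then bent down; it can be pinched from above or pushed sideways.
- nozzle (a point): lower end of the spout's black nozzle (9 mm thick), 114 mm from the dispenser's axis and 105 mm above the bench; the vertical tube above it is 12 mm thick.
- dose_sleeve (a joint): turn of the black dose sleeve (rad); white numerals 1 to 9 on its skirt, a click stop at each. 0 with the 1 at the red pointer, 0.4189 (24 degrees) more per number: the 6 is at 2.094. Grows when turned clockwise seen from above. Each number lets the plunger go 2 mm further. Left between numbers it snaps to the nearer one (under 0.2 N m to turn over a click)
- sleeve_grip (a point): point on the sleeve's upright axis, 220 mm above the bench, at the height to grip it. The sleeve's fluted grip is a cylinder 56 mm in diameter from z = 0.197 to 0.234; below it the skirt widens to 88 mm at z = 0.184; above it only the plunger (37 mm in diameter) stands, up to z = 0.258.
- plunger (a joint): how far the white plunger is pressed down (m): 0 when up; with the sleeve on 6 it meets its stop at 0.012. Spring: about 3.3 N to start, 6 N at 12 mm.
- plunger_top (a point): centre of the plunger's flat top (37 mm in diameter), 258 mm above the bench when up; moves down with it.
- cup: turned reddish-brown wooden cup, 58 mm in diameter, 75 mm high, open at the top (bore about 40 mm), standing loose on the bench beside the dispenser about as far from its axis as the nozzle. Origin: centre of its underside; z up.
- wax_tin: round grey tin with a yellow lid, 83 mm in diameter, 58 mm high, loose. Origin: centre of its underside. A bystander.
- sanding_pad: red sanding pad 50 x 75 x 18 mm, loose. Origin: centre of its underside. A bystander.
- offcut: brown wooden offcut 40 x 75 x 25 mm, loose. Origin: centre of its underside. A bystander.
Not all that is in view belongs to the job. Leave any purple look-alike of the cup alone.

How it is judged:
By the outcome, as a careful person would: the job done as asked, in the order asked, and still so for the second after the job is handed in, with the robot touching nothing.
It also fails if it takes over 72 s, if anything falls off the work surface, if the arm or the gripper's body presses on something with over 40 N, if the wrist force passes 120 N, or if a joint passes its speed limit or range.

ROBOT

A 7-joint arm with a two-finger parallel gripper is mounted at the origin on a cart in front of the work surface, level with it; the furniture and walls round the work are solid. World frame = base frame: x ahead of the robot, y to its left, z up, the work surface at z = 0. Lengths are in m, angles in degrees, forces in N, time in s.
With the tool pointing down it reaches from about 0.35 to 0.775 m from the base axis. Payload 3.1 kg.
Tool frame: the origin (TCP) lies midway between the tips of the shut fingers; the grasp point (between the pads) lies robot.grip_point_offset behind it (robot.grip_point_offset is the distance from the TCP to the grasp point, in m); z points along the fingers, y is the line along which they close (so a half turn about z gives the same grasp; the last joint's range is limited). The gripper opens to 85 mm and grips with 20 to 120 N. Pads are 22 mm wide; open, the fingers measure 114 mm over their backs; the gripper's body (76 mm by 85 mm) begins 54 mm behind the grasp point. The pads swing forward as they close: fully open they stand 13 mm farther back than shut.
Start: joints at [72.439, 17.813, 0.802, 86.603, -0.252, 75.585, -1.558], TCP at [0.144, -0.531, 0.231] pointing down, gripper open.
Joint ranges: [-154.91, 154.91], [-16.99, 109.72], [-72.82, 74.43], [7.12, 147.25], [-82.49, 262.49], [11.32, 116.49], [-174.64, 174.64]. Speed limits (degrees/s): [159.86, 159.86, 180, 180, 180, 180, 180].

INTERFACE

Orientations are given as [roll, pitch, yaw] about the fixed x, y, z axes, in that order (R = Rz(yaw) Ry(pitch) Rx(roll)).
In Python, from workcell import telemetry, viewer, ticket, robot gives the robot as it stands. The module is installed in compiled form; this text tells all that it offers.
- The arm moves only by the tool carry_out, never from a script. Its argument "targets" is text: rows parted by semicolons, each of 7 numbers parted by spaces: the shift along the tool's x, y, z normalised to -1 to 1, where 1 is 0.04 m, then the turn, a rotation vector about the tool's x, y, z normalised to -1 to 1, where 1 is 0.08 rad, then the opening, from -1 (shut) to 1 (fully open). A call has 1 to 8 rows; each row shifts and turns the commanded pose from where the row before left it, along the tool's axes as they then stand; what a row does not reach is not made up. A row lasts 1/12 s, in which the tool goes at most 41.7 mm and 7.16 degrees, less where a joint would pass 70% of its speed; a pose out of reach is approached as far as the arm can. A call with a number of a shift or a turn outside -1 to 1 is refused whole. A call with a gripper value outside its range is refused whole. The fingers move at their own pace and stop on an object; the grip force is fixed at half the most. Time passes only in rows, so rows that do not move let the fingers close. It gives the time, the measured TCP pose, the force, the opening and the grip force at its end, in the units of the state.
- telemetry.get_state(): the state, without advancing time (a new reading comes with each control period).
- viewer.camera(name): name is "side" or "top"; returns a dict with "pixels" (420x560x3 uint8, blue, green, red), "mtx" (3x3 intrinsics, pixels), "R" (3x3) and "t" (3): a world point X has camera coordinates R X + t. Camera axes: x right, y down, z forward; pixel columns grow to the right and rows downward; lengths in m; the calibration is good to about 2 mm. A picture is of the moment at which its call begins. There is no depth.
- ticket.hand_in(): hands the job in; it is judged then, once.
The state is a dict: "time": time; "joint_pos": joint angles; "dq": joint speeds; "effort": joint torques, N m; "tcp_pos": TCP position; "orientation": TCP orientation; "wrist_force": force on the tool from outside, world axes, zero at the start; "moment": the same for the moment, N m; "opening": finger opening in m; "gripper_force": force on a finger pad.
Only numpy, scipy, OpenCV 4.12 (cv2) and the standard library are available. Lean on these libraries where they do the work, as an engineer would, in place of code of your own. Each camera call takes 0.05 s, during which the arm holds its last target. There are 200 camera calls.

## Working session

There is one attempt and no reset: what is moved stays moved. The work goes in short steps, Python scripts to look and compute and a tool call to move; the robot and the scene stay as the last step left them, time stands still between calls to the robot, and variables do not carry over. Pictures are saved under pics/ and viewed, at most 10 in all, crops included, and the job is handed in when it is done.

Besides the shell and the picture viewer there is one more tool, called after "Emit:" by a JSON object that holds its "api" and its "payload", one argument or row to a line. carry_out: Moves the arm, as the interface text tells. Its arguments: {"type":"object","properties":{"targets":{"type":"string"}},"required":["targets"]}

```bash
mkdir -p pics; cat > h.py <<'E'
import numpy as np, cv2
from workcell import telemetry, viewer, ticket, robot
def shot(n,f):
    c=viewer.camera(n); np.savez('pics/'+f+'.npz',**c); cv2.imwrite('pics/'+f+'.png',c['pixels']); return c
def load(f): return dict(np.load('pics/'+f+'.npz'))
def proj(c,X):
    X=np.atleast_2d(X); p=(X@c['R'].T+c['t'])@c['mtx'].T; return p[:,:2]/p[:,2:]
def ray(c,uv,z):
    d=c['R'].T@np.linalg.solve(c['mtx'],[uv[0],uv[1],1.]); o=-c['R'].T@c['t']; return o+d*(z-o[2])/d[2]
E
python3 - <<'E'
from h import *
a=shot('top','top0');b=shot('side','side0')
for c in(a,b): print(-c['R'].T@c['t'],c['R'][2],c['mtx'][0,0])
print(telemetry.get_state(),robot.grip_point_offset)
E
```

```text
[ 0.33433511 -0.01112332  1.18767698] [ 0.17811081  0.01057342 -0.98395363] 413.83275510065744
[ 0.53109192 -0.70151274  0.66736681] [ 6.93473347e-04  8.21029896e-01 -5.70884777e-01] 406.00672370350526
{'time': 0.1, 'joint_pos': array([72.44132647, 17.8574617 ,  0.80173298, 86.68226226, -0.25359099,
       75.58349958, -1.56089717]), 'dq': array([-0.08637497, -0.01928729,  0.04661867, -0.13285915,  0.00375671,
        0.09033006, -0.05420264]), 'effort': array([ 8.46314106e-04, -3.80852652e+01,  1.46671878e-01, -2.31240124e+01,
        1.22895525e-02,  8.10821832e-03,  8.15419583e-06]), 'tcp_pos': array([ 0.14377472, -0.53020796,  0.23031786]), 'orientation': array([-1.79878606e+02,  3.68089093e-03,  1.51710107e+01]), 'wrist_force': array([ 0.16663456,  0.11706007, -0.87523146]), 'moment': array([ 0.03364923, -0.00861753, -0.00877908]), 'gripper_force': 0.0, 'opening': 0.08572084728029876} 0.0187
```

View pics/top0.png

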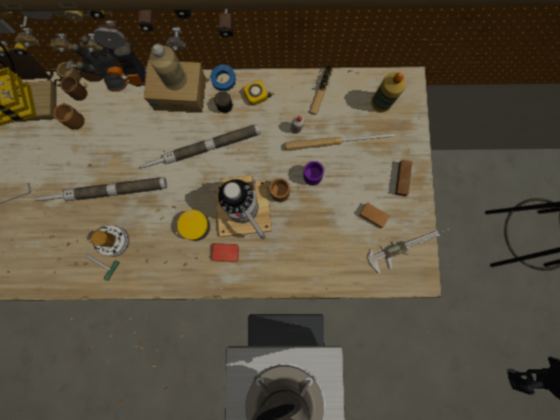

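View pics/side0.png

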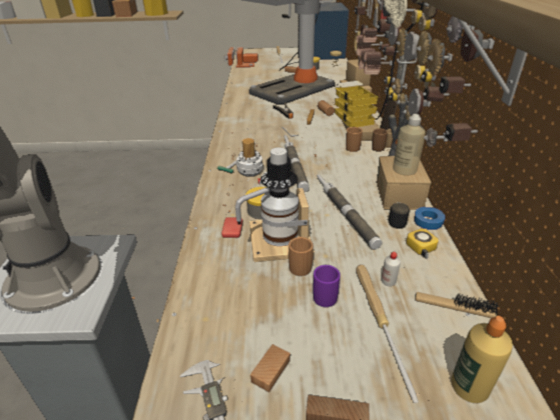

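Top view: the dispenser is at about (243,205), with the spout pointing to (263,236). The candidates for the cup are the reddish-brown cup beside the dispenser at (280,190), the purple look-alike at (314,173), and brown pots far away at (70,115) and (73,88). I choose (280,190) and check it in a close crop.

```bash
python3 - <<'E'
from h import *
a=load('top0')['pixels'][150:280,160:340];b=load('side0')['pixels'][130:310,210:350]
A=cv2.resize(a,None,fx=4.4,fy=4.4,interpolation=cv2.INTER_CUBIC);cv2.imwrite('pics/ca.png',cv2.convertScaleAbs(A,alpha=1.5))
B=cv2.resize(b,None,fx=3.3,fy=3.3,interpolation=cv2.INTER_CUBIC);cv2.imwrite('pics/cb.png',cv2.convertScaleAbs(B,alpha=1.2))
E
```

```text
(no output)
```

View pics/ca.png

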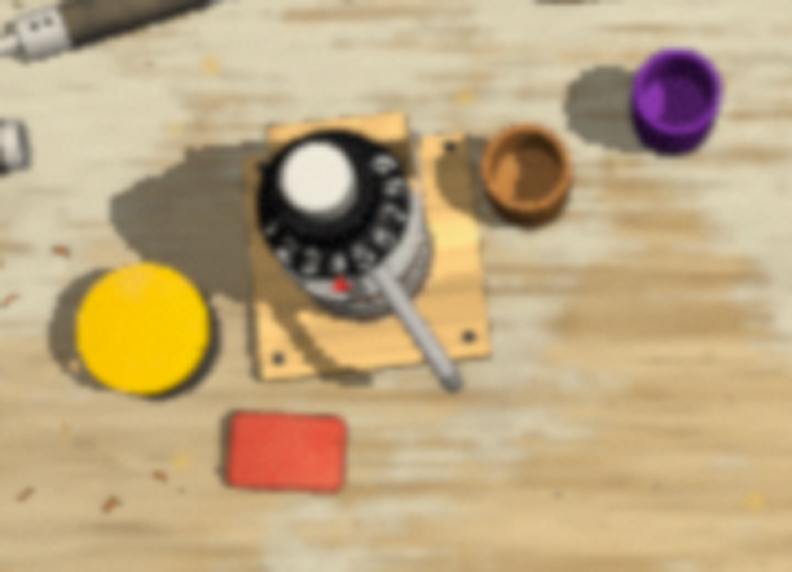

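View pics/cb.png

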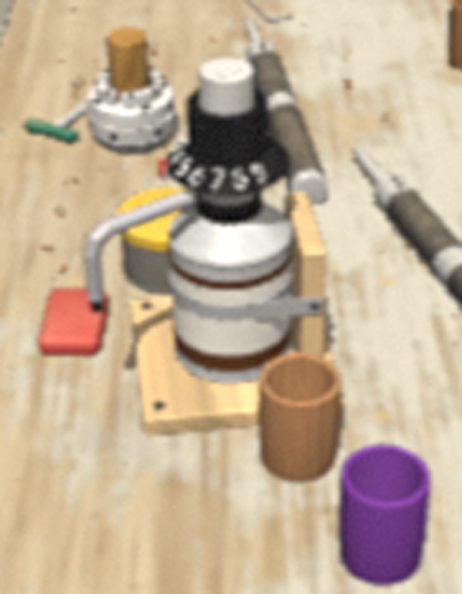

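The crop confirms that the cup is the reddish-brown one beside the plywood base, rim centre at about (279.5,188). The 4 is at the red pointer (237.5,214.8), the plunger top is at (232,190.5), and the spout ends at about (263,237).

```bash
python3 - <<'E'
from h import *
from scipy.optimize import least_squares
a=load('top0');b=load('side0')
ca=lambda u,v:np.array([160+(u+.5)/4.4-.5,150+(v+.5)/4.4-.5]); cb=lambda u,v:np.array([210+(u+.5)/3.3-.5,130+(v+.5)/3.3-.5])
print('plungertop',ray(a,ca(317,178),.258),ray(b,cb(227,73),.258))
print('cup',ray(a,ca(526,167),.075),ray(b,cb(300,381),.075))
print('pointer',ray(a,ca(341,285),.19))
for p in [(262,380),(490,355),(467,134)]: print('corner',ray(a,ca(*p),.018))
print('spout end',ray(a,ca(452,383),.168),'root',ray(a,ca(383,272),.168)); print('nozzle side',ray(b,cb(96,304),.105))
print('wax',ray(a,ca(143,330),.058),'pad',ray(a,ca(287,451),.018))
# plunger by white segmentation
for c,n in((a,'top'),(b,'side')):
    im=c['pixels'].astype(int); u=proj(c,ray(a,ca(317,178),.258))[0]; print(n,u)
E
```

```text
plungertop [0.53730353 0.11499893 0.258     ] [0.53793798 0.10679625 0.258     ]
cup [0.58295464 0.00895176 0.075     ] [0.58262736 0.00341684 0.075     ]
pointer [0.49125195 0.11001791 0.19      ]
corner [0.45676533 0.18120679 0.018     ]
corner [0.47164383 0.03401185 0.018     ]
corner [0.61839712 0.04879627 0.018     ]
spout end [0.43842814 0.04961392 0.168     ] root [0.50195735 0.08888944 0.168     ]
nozzle side [0.44184553 0.05739231 0.105     ]
wax [0.48465636 0.24995932 0.058     ] pad [0.41102257 0.16426947 0.018     ]
top [231.65909091 190.06818182]
side [278.08841326 150.10067533]
```

Emit:
{"api": "carry_out", "payload": {
  "targets": "0.2 -0.2 0 0 0 0 1; 0.5 -0.52 0 0 0 0 1; 0.5 -0.52 0 0 0 0 1; 0.5 -0.52 0 0 0 0 1; 0.5 -0.52 0 0 0 0 1; 0.5 -0.52 0 0 0 0 1; 0.5 -0.52 0 0 0 0 1; 0.5 -0.52 0 0 0 0 1"
}}

```text
time: 0.77
tcp_pos: [0.2472, -0.3414, 0.2311]
orientation: [-180.0, 0.0, 15.2]
wrist_force: [1.3, -0.4, -0.7]
opening: 0.0853
gripper_force: 0.0
```

```bash
cat > plan.py <<'E'
# plan.py x y z yaw: total shift in tool axes (row units) and turn units from the measured pose
from h import *; import sys
from scipy.spatial.transform import Rotation as Ro
def now():
    s=telemetry.get_state(); return s,np.array(s['tcp_pos']),Ro.from_euler('xyz',s['orientation'],degrees=True)
if __name__=='__main__':
    x=np.array([float(v) for v in sys.argv[1:]]); s,p,R=now()
    G=Ro.from_euler('xyz',[180,0,x[3]],degrees=True)
    print('t',s['time'],'p',p.round(4),s['orientation'].round(2),'F',s['wrist_force'].round(2),'op',round(s['opening'],4))
    print('shift',(R.inv().apply(x[:3]-p)/.04).round(3),'turn',((R.inv()*G).as_rotvec()/.08).round(3))
E
python3 plan.py .461 .064 .23 33.4
```

```text
t 0.7667 p [ 0.2472 -0.3414  0.2311] [-1.7997e+02  1.0000e-02  1.5220e+01] F [ 1.33 -0.38 -0.67] op 0.0853
shift [ 7.818 -8.376  0.03 ] turn [-8.000e-03  1.000e-03 -3.967e+00]
```

Emit:
{"api": "carry_out", "payload": {
  "targets": "0.5 -0.52 0 0 0 0 1; 0.5 -0.52 0 0 0 0 1; 0.5 -0.52 0 0 0 0 1; 0.5 -0.52 0 0 0 0 1; 0.5 -0.52 0 0 0 0 1; 0.5 -0.52 0 0 0 0 1; 0.5 -0.52 0 0 0 0 1; 0.5 -0.52 0 0 0 0 1"
}}

```text
time: 1.43
tcp_pos: [0.3573, -0.1391, 0.2311]
orientation: [180.0, 0.0, 15.2]
wrist_force: [1.2, -0.4, 0.3]
opening: 0.0855
gripper_force: 0.0
```

Emit:
{"api": "carry_out", "payload": {
  "targets": "0.6 -0.68 0 0 0 0 1; 0.6 -0.68 0 0 0 0 1; 0.6 -0.68 0 0 0 0 1; 0.6 -0.68 0 0 0 0 1; 0.5 -0.6 0 0 0 0 1; 0.4 -0.4 0 0 0 0 1; 0.3 -0.3 0 0 0 0 1; 0.18 -0.2 0 0 0 0 1"
}}

```text
time: 2.1
tcp_pos: [0.4589, 0.0644, 0.2311]
orientation: [-179.9, 0.0, 15.4]
wrist_force: [1.2, 0.3, 0.3]
opening: 0.0854
gripper_force: 0.0
```

Emit:
{"api": "carry_out", "payload": {
  "targets": "0 0 0 0 0 -0.8 1; 0 0 0 0 0 -0.8 1; 0 0 0 0 0 -0.8 1; 0 0 0 0 0 -0.8 1; 0 0 0 0 0 -0.77 1; 0 0 0 0 0 0 1"
}}

```text
time: 2.6
tcp_pos: [0.4583, 0.0617, 0.231]
orientation: [-180.0, 0.1, 33.5]
wrist_force: [0.3, -0.5, -0.3]
opening: 0.0855
gripper_force: 0.0
```

```bash
python3 plan.py .461 .064 .1493 33.4; python3 - <<'E'
from h import *
a=shot('top','t1')['pixels'][150:270,180:320];b=shot('side','s1')['pixels'][110:270,200:340]
A=cv2.resize(a,(400,343),interpolation=cv2.INTER_CUBIC);B=cv2.resize(b,(392,343*392//400+7),interpolation=cv2.INTER_CUBIC);B=cv2.resize(B,(392,343))
cv2.imwrite('pics/c1.png',np.hstack([A,B]))
E
```

```text
t 2.6 p [0.4583 0.0617 0.231 ] [-1.7999e+02  6.0000e-02  3.3480e+01] F [ 0.26 -0.54 -0.26] op 0.0855
shift [ 0.091 -0.01   2.042] turn [-0.002  0.014  0.018]
```

View pics/c1.png

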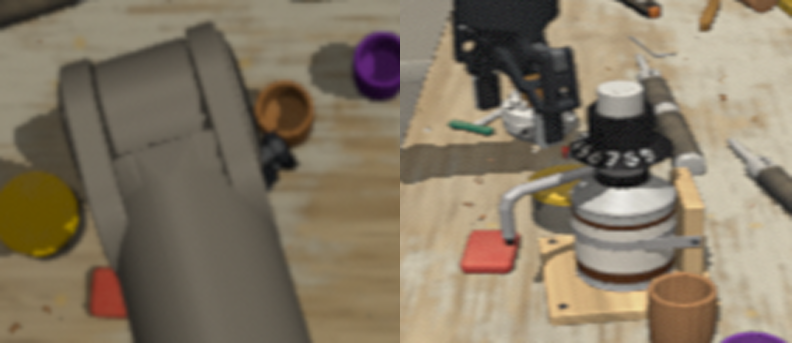

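The fingers straddle the spout bar at about (535,185) in the right panel, with the nozzle at (511,238) and the arm clear of the plunger. I descend and pinch the bar.

Emit:
{"api": "carry_out", "payload": {
  "targets": "0.09 0 0.2 0 0 0 1; 0 0 0.4 0 0 0 1; 0 0 0.4 0 0 0 1; 0 0 0.4 0 0 0 1; 0 0 0.4 0 0 0 1; 0 0 0.24 0 0 0 1; 0 0 0 0 0 0 1; 0 0 0 0 0 0 1"
}}

```text
time: 3.37
tcp_pos: [0.4619, 0.0633, 0.1493]
orientation: [-180.0, 0.0, 33.4]
wrist_force: [0.1, 1.2, -0.0]
opening: 0.0857
gripper_force: 0.0
```

Emit:
{"api": "carry_out", "payload": {
  "targets": "0 0 0 0 0 0 -0.2; 0 0 0 0 0 0 -0.4; 0 0 0 0 0 0 -0.6; 0 0 0 0 0 0 -0.8; 0 0 0 0 0 0 -1; 0 0 0 0 0 0 -1; 0 0 0 0 0 0 -1; 0 0 0 0 0 0 -1"
}}

```text
time: 4.03
tcp_pos: [0.4619, 0.0637, 0.1501]
orientation: [-180.0, 0.0, 33.4]
wrist_force: [-2.0, 0.6, 3.8]
opening: 0.0099
gripper_force: 58.5
```

```bash
python3 - <<'E'
from plan import *
s,p,R=now(); print(s['time'],p.round(4),s['orientation'].round(2),s['wrist_force'].round(2),s['opening'],s['gripper_force'])
c=np.array([.5375,.115]); d=p[:2]-c; print('r',np.hypot(*d),'ang',np.degrees(np.arctan2(d[1],d[0]))%360)
# arc rows: chord shift, in the tool frame before each row's turn
for n in(24,):
    st=np.radians(293.2-np.degrees(np.arctan2(d[1],d[0]))%360)/n; r=np.hypot(*d)
    # tool x outward is -(cos yaw): radial outward = -tool x ; anticlockwise tangent
    print('per row turn',-st/.08,'tangent',r*np.sin(st)/.04,'inward',r*(1-np.cos(st))/.04)
E
```

```text
4.0333 [0.4619 0.0637 0.1501] [-1.7998e+02  1.0000e-02  3.3430e+01] [-2.03  0.56  3.81] 0.009923854463340437 58.46996337175369
r 0.09134589751994017 ang 214.17519905495692
per row turn -0.7183557120959 tangent 0.13116546833109932 inward 0.003769976161001072
```

Emit:
{"api": "carry_out", "payload": {
  "targets": "0.004 0.131 0 0 0 -0.718 -1; 0.004 0.131 0 0 0 -0.718 -1; 0.004 0.131 0 0 0 -0.718 -1; 0.004 0.131 0 0 0 -0.718 -1; 0.004 0.131 0 0 0 -0.718 -1; 0.004 0.131 0 0 0 -0.718 -1; 0.004 0.131 0 0 0 -0.718 -1; 0.004 0.131 0 0 0 -0.718 -1"
}}

```text
time: 4.7
tcp_pos: [0.4926, 0.0359, 0.1501]
orientation: [-180.0, -0.1, 59.9]
wrist_force: [-1.4, 2.4, 1.7]
opening: 0.0101
gripper_force: 58.8
```

Emit:
{"api": "carry_out", "payload": {
  "targets": "0.004 0.131 0 0 0 -0.718 -1; 0.004 0.131 0 0 0 -0.718 -1; 0.004 0.131 0 0 0 -0.718 -1; 0.004 0.131 0 0 0 -0.718 -1; 0.004 0.131 0 0 0 -0.718 -1; 0.004 0.131 0 0 0 -0.718 -1; 0.004 0.131 0 0 0 -0.718 -1; 0 0 0 0 0 0 -1"
}}

```text
time: 5.37
tcp_pos: [0.5276, 0.0248, 0.1501]
orientation: [180.0, -0.2, 82.9]
wrist_force: [-1.3, 2.7, 3.2]
opening: 0.0102
gripper_force: 59.3
```

```bash
cat > arc.py <<'E'
from plan import *
s,p,R=now(); d=p[:2]-[.5375,.115]; print(s['time'],p.round(4),s['orientation'].round(2),'F',s['wrist_force'].round(2),s['opening'],'r',np.hypot(*d),'ang',np.degrees(np.arctan2(d[1],d[0]))%360)
E
python3 arc.py
```

```text
5.3667 [0.5276 0.0248 0.1501] [179.99  -0.18  82.88] F [-1.32  2.7   3.2 ] 0.010172971817969343 r 0.09074622547319175 ang 263.7069373459395
```

Emit:
{"api": "carry_out", "payload": {
  "targets": "0.004 0.146 0 0 0 -0.805 -1; 0.004 0.146 0 0 0 -0.805 -1; 0.004 0.146 0 0 0 -0.805 -1; 0.004 0.146 0 0 0 -0.805 -1; 0.004 0.146 0 0 0 -0.805 -1; 0.004 0.146 0 0 0 -0.805 -1; 0.004 0.146 0 0 0 -0.805 -1; 0.004 0.146 0 0 0 -0.805 -1"
}}

```text
time: 6.03
tcp_pos: [0.5724, 0.0315, 0.1501]
orientation: [180.0, -0.2, 112.4]
wrist_force: [-2.7, 4.5, 3.4]
opening: 0.01
gripper_force: 58.8
```

Emit:
{"api": "carry_out", "payload": {
  "targets": "0 0 0 0 0 0 -1; 0 0 0 0 0 0 -1; 0 0 0 0 0 0 -1"
}}

```text
time: 6.28
tcp_pos: [0.5723, 0.0314, 0.1501]
orientation: [179.9, -0.2, 112.2]
wrist_force: [-1.5, 5.4, 4.8]
opening: 0.01
gripper_force: 58.9
```

```bash
python3 arc.py; python3 - <<'E'
from h import *
b=shot('side','s2');a=shot('top','t2')
A=cv2.resize(a['pixels'][140:260,200:340],(400,343),interpolation=cv2.INTER_CUBIC)
B=cv2.resize(b['pixels'][170:290,230:370],(400,343),interpolation=cv2.INTER_CUBIC)
cv2.imwrite('pics/c2.png',np.hstack([A,B]))
E
```

```text
6.2833 [0.5723 0.0314 0.1501] [179.92  -0.19 112.2 ] F [-1.52  5.44  4.84] 0.009964302863866034 r 0.09053858116607724 ang 292.61497772856103
```

View pics/c2.png

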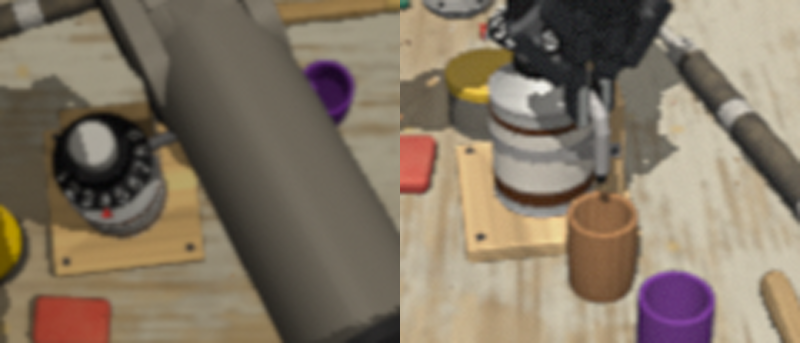

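The nozzle tip at (604,196) in the right panel lines up with the cup rim centre at (602,213). I release it and rise.

Emit:
{"api": "carry_out", "payload": {
  "targets": "0 0 0 0 0 0 -0.6; 0 0 0 0 0 0 -0.2; 0 0 0 0 0 0 0.2; 0 0 0 0 0 0 0.6; 0 0 0 0 0 0 1; 0 0 0 0 0 0 1; 0 0 0 0 0 0 1; 0 0 -0.2 0 0 0 1"
}}

```text
time: 7.05
tcp_pos: [0.5717, 0.0281, 0.1564]
orientation: [-179.8, -0.0, 112.2]
wrist_force: [-0.9, -0.2, -0.4]
opening: 0.0853
gripper_force: 0.0
```

Emit:
{"api": "carry_out", "payload": {
  "targets": "0 0 -0.4 0 0 0 1; 0 0 -0.6 0 0 0 1; 0 0 -0.6 0 0 0 1; 0 0 -0.6 0 0 0 1; 0 0 -0.6 0 0 0 1; 0 0 -0.4 0 0 0 1; 0 0 -0.3 0 0 0 1; 0 0 0 0 0 0 1"
}}

```text
time: 7.72
tcp_pos: [0.5743, 0.0297, 0.3015]
orientation: [179.6, 0.1, 112.3]
wrist_force: [0.6, 0.8, 0.9]
opening: 0.0853
gripper_force: 0.0
```

```bash
python3 plan.py .5375 .115 .30 112.2; python3 - <<'E'
from h import *
b=shot('side','s3');a=shot('top','t3')
A=cv2.resize(a['pixels'][150:250,210:320],(380,345),interpolation=cv2.INTER_CUBIC)
B=cv2.resize(b['pixels'][170:280,240:360],(400,367),interpolation=cv2.INTER_CUBIC)[:345]
cv2.imwrite('pics/c3.png',np.hstack([A,B]))
# expected pixels
ax=np.array([.5375,.115]);
for w in (290,293.2,296):
    d=np.array([np.cos(np.radians(w)),np.sin(np.radians(w))]); print(w,proj(b,np.r_[ax+.114*d,.105]))
print('cup',proj(b,[.583,.009,.075]))
E
```

```text
t 7.7167 p [0.5743 0.0297 0.3015] [1.7963e+02 8.0000e-02 1.1226e+02] F [0.62 0.84 0.87] op 0.0853
shift [ 2.321 -0.043  0.033] turn [0.08  0.018 0.013]
290 [[297.84486354 233.51381853]]
293.2 [[300.43796455 232.79286644]]
296 [[302.63872864 232.09160648]]
cup [[300.5705089  243.51622806]]
```

View pics/c3.png

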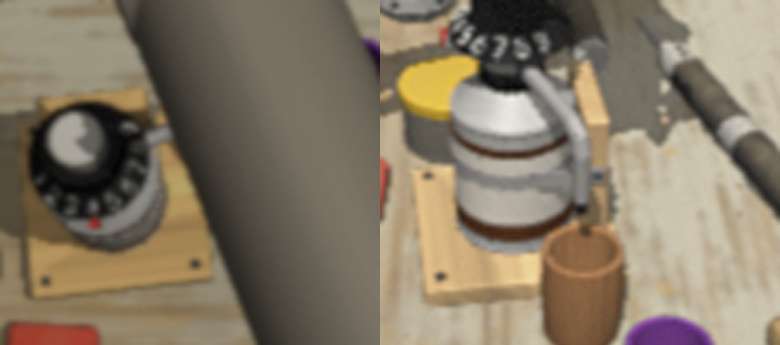

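The freed nozzle tip is at (582,210) in the right panel, above the rim centre at about (584,250). That is u 300.6 in the full picture against 300.4 expected, so the spout is placed. Next is the sleeve.

Emit:
{"api": "carry_out", "payload": {
  "targets": "0.2 0 0 0 0 0 1; 0.4 -0.01 0 0.04 0.01 0 1; 0.5 -0.01 0 0.04 0.01 0 1; 0.5 -0.01 0 0 0 0 1; 0.4 -0.01 0 0 0 0 1; 0.22 0 0 0 0 0 1; 0.1 0 0 0 0 0 1; 0 0 0 0 0 0 1"
}}

```text
time: 8.48
tcp_pos: [0.5355, 0.1147, 0.2973]
orientation: [-179.6, -0.1, 112.4]
wrist_force: [-0.4, 0.0, 0.1]
opening: 0.0855
gripper_force: 0.0
```

```bash
python3 plan.py .5375 .115 .2013 112.2
```

```text
t 8.4833 p [0.5355 0.1147 0.2973] [-1.7957e+02 -9.0000e-02  1.1236e+02] F [-0.39  0.04  0.06] op 0.0855
shift [-0.016  0.066  2.4  ] turn [-0.093 -0.019  0.036]
```

Emit:
{"api": "carry_out", "payload": {
  "targets": "0 0.03 0.2 -0.04 -0.01 0.02 1; 0 0.03 0.4 -0.04 -0.01 0.02 1; 0 0 0.4 0 0 0 1; 0 0 0.4 0 0 0 1; 0 0 0.4 0 0 0 1; 0 0 0.3 0 0 0 1; 0 0 0.2 0 0 0 1; 0 0 0.1 0 0 0 1"
}}

```text
time: 9.15
tcp_pos: [0.538, 0.1131, 0.1998]
orientation: [-179.8, 0.0, 111.9]
wrist_force: [0.6, -0.1, 0.2]
opening: 0.0856
gripper_force: 0.0
```

```bash
python3 plan.py .5375 .115 .2013 112.2
```

```text
t 9.15 p [0.538  0.1131 0.1998] [-179.84    0.    111.95] F [ 0.57 -0.11  0.23] op 0.0856
shift [ 0.049  0.005 -0.038] turn [-0.035  0.    -0.055]
```

Emit:
{"api": "carry_out", "payload": {
  "targets": "0.05 0 0.08 0 0 0 1; 0 0 0 0 0 0 0.6; 0 0 0 0 0 0 0.2; 0 0 0 0 0 0 -0.2; 0 0 0 0 0 0 -0.6; 0 0 0 0 0 0 -1; 0 0 0 0 0 0 -1; 0 0 0 0 0 0 -1"
}}

```text
time: 9.82
tcp_pos: [0.5365, 0.1164, 0.1997]
orientation: [-179.9, 0.1, 112.1]
wrist_force: [-4.4, -1.8, 5.4]
opening: 0.0547
gripper_force: 64.5
```

```bash
python3 plan.py .5375 .115 .197 112.2
```

```text
t 9.8167 p [0.5365 0.1164 0.1997] [-1.7988e+02  6.0000e-02  1.1208e+02] F [-4.4  -1.78  5.42] op 0.0547
shift [-0.041  0.01   0.068] turn [-0.027  0.014 -0.026]
```

Emit:
{"api": "carry_out", "payload": {
  "targets": "0 0 0 0 0 0.3 -1; 0 0 0 0 0 0.7 -1; 0 0 0 0 0 0.7 -1; 0 0 0 0 0 0.7 -1; 0 0 0 0 0 0.7 -1; 0 0 0 0 0 0.7 -1; 0 0 0 0 0 0.7 -1; 0 0 0 0 0 0.7 -1"
}}

```text
time: 10.48
tcp_pos: [0.5369, 0.1165, 0.1997]
orientation: [-180.0, 0.1, 88.1]
wrist_force: [-1.8, -3.4, 4.1]
opening: 0.0548
gripper_force: 64.4
```

Emit:
{"api": "carry_out", "payload": {
  "targets": "0 0 0 0 0 0.7 -1; 0 0 0 0 0 0.7 -1; 0 0 0 0 0 0.7 -1; 0 0 0 0 0 0.7 -1; 0 0 0 0 0 0.7 -1; 0 0 0 0 0 0.7 -1; 0 0 0 0 0 0.7 -1; 0 0 0 0 0 0.4 -1"
}}

```text
time: 11.15
tcp_pos: [0.5373, 0.1163, 0.1997]
orientation: [180.0, 0.1, 63.8]
wrist_force: [-2.8, -2.5, 3.7]
opening: 0.0545
gripper_force: 64.4
```

Emit:
{"api": "carry_out", "payload": {
  "targets": "0 0 0 0 0 0 -1; 0 0 0 0 0 0 -0.6; 0 0 0 0 0 0 -0.2; 0 0 0 0 0 0 0.2; 0 0 0 0 0 0 0.6; 0 0 0 0 0 0 1; 0 0 0 0 0 0 1; 0 0 -0.1 0 0 0 1"
}}

```text
time: 11.82
tcp_pos: [0.5373, 0.1168, 0.2019]
orientation: [-179.9, 0.0, 64.0]
wrist_force: [-0.2, 0.4, -0.5]
opening: 0.0852
gripper_force: 0.0
```

```bash
python3 plan.py .5375 .115 .30 64
```

```text
t 11.8167 p [0.5373 0.1168 0.2019] [-1.7995e+02  2.0000e-02  6.3980e+01] F [-0.22  0.38 -0.48] op 0.0852
shift [-0.039  0.021 -2.452] turn [-0.012  0.005 -0.004]
```

Emit:
{"api": "carry_out", "payload": {
  "targets": "0 0 -0.3 0 0 0 1; 0 0 -0.5 0 0 0 1; 0 0 -0.5 0 0 0 1; 0 0 -0.5 0 0 0 1; 0 0 -0.4 0 0 0 1; 0 0 -0.3 0 0 0 -0.5; -0.3 0.3 0 0 0 0 -1; -0.5 0.6 0 0 0 0 -1"
}}

```text
time: 12.48
tcp_pos: [0.555, 0.0778, 0.3051]
orientation: [179.9, -0.3, 64.5]
wrist_force: [0.1, 0.2, -0.4]
opening: 0.0514
gripper_force: 0.0
```

Emit:
{"api": "carry_out", "payload": {
  "targets": "-0.4 0.7 0 0 0 0 -1; -0.2 0.7 0 0 0 0 -1; 0 0.5 0 0 0 0 -1; 0 0.3 0 0 0 0 -1; 0 0 0 0 0 0 -1; 0 0 0 0 0 0 -1"
}}

```text
time: 12.98
tcp_pos: [0.6245, 0.0121, 0.3022]
orientation: [-179.9, -0.0, 63.9]
wrist_force: [0.2, -0.1, 0.2]
opening: 0.0
gripper_force: 0.0
```

```bash
python3 plan.py .5372 .116 .275 64; python3 - <<'E'
from h import *
b=shot('side','s4');a=shot('top','t4')
A=cv2.resize(a['pixels'][165:235,200:300],(500,350),interpolation=cv2.INTER_CUBIC)
B=cv2.resize(b['pixels'][140:240,235:320],(298,350),interpolation=cv2.INTER_CUBIC)
cv2.imwrite('pics/c4.png',cv2.convertScaleAbs(np.hstack([A,B]),alpha=1.4))
E
```

```text
t 12.9833 p [0.6245 0.0121 0.3022] [-1.7993e+02 -4.0000e-02  6.3930e+01] F [ 0.16 -0.05  0.18] op 0.0
shift [ 1.373 -3.101  0.683] turn [-0.015 -0.008 -0.015]
```

View pics/c4.png

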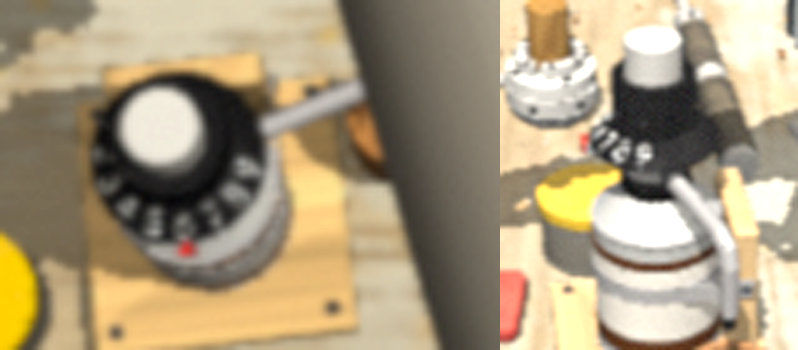

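At the red pointer (187,248) the 6 is now aligned, with 5 to its left and 7 8 9 to its right. The spout still points to the cup. I move over the plunger with the fingers shut.

Emit:
{"api": "carry_out", "payload": {
  "targets": "0.1 -0.2 0 0 0 0 -1; 0.2 -0.5 0 0 0 0 -1; 0.3 -0.6 0 0 0 0 -1; 0.3 -0.6 0 0 0 0 -1; 0.2 -0.5 0 0 0 0 -1; 0.17 -0.4 0 0 0 0 -1; 0.1 -0.3 0 0 0 0 -1; 0 0 0 0 0 0 -1"
}}

```text
time: 13.75
tcp_pos: [0.534, 0.1198, 0.3037]
orientation: [180.0, -0.0, 64.4]
wrist_force: [-0.0, 0.7, -0.3]
opening: -0.0002
gripper_force: 0.0
```

```bash
python3 plan.py .5372 .116 .258 64
```

```text
t 13.75 p [0.534  0.1198 0.3037] [ 1.7999e+02 -4.0000e-02  6.4360e+01] F [-0.02  0.67 -0.32] op -0.0002
shift [-0.052  0.113  1.143] turn [ 0.002 -0.009  0.078]
```

Emit:
{"api": "carry_out", "payload": {
  "targets": "-0.05 0.09 0.2 0 0 0 -1; 0 0 0.3 0 0 0 -1; 0 0 0.2 0 0 0 -1; 0 0 0.1 0 0 0 -1; 0 0 0.1 0 0 0 -1; 0 0 0 0 0 0 -1; 0 0 0 0 0 0 -1"
}}

```text
time: 14.33
tcp_pos: [0.5396, 0.112, 0.2665]
orientation: [-180.0, -0.0, 63.9]
wrist_force: [0.2, -0.3, 0.8]
opening: -0.0004
gripper_force: 0.0
```

Emit:
{"api": "carry_out", "payload": {
  "targets": "0 0 0.05 0 0 0 -1; 0 0 0.08 0 0 0 -1; 0 0 0.08 0 0 0 -1; 0 0 0.08 0 0 0 -1; 0 0 0.08 0 0 0 -1; 0 0 0.08 0 0 0 -1; 0 0 0 0 0 0 -1"
}}

```text
time: 14.92
tcp_pos: [0.5396, 0.1124, 0.2485]
orientation: [180.0, -0.0, 64.0]
wrist_force: [0.6, 0.0, 3.7]
opening: 0.0
gripper_force: 2.1
```

```bash
python3 plan.py .5372 .116 .246 64
```

```text
t 14.9167 p [0.5396 0.1124 0.2485] [ 1.7997e+02 -3.0000e-02  6.3950e+01] F [0.56 0.   3.71] op 0.0
shift [ 0.053 -0.094  0.063] turn [ 0.007 -0.007 -0.01 ]
```

Emit:
{"api": "carry_out", "payload": {
  "targets": "0 0 0.03 0 0 0 -1; 0 0 0.03 0 0 0 -1; 0 0 0.03 0 0 0 -1; 0 0 0 0 0 0 -1; 0 0 0 0 0 0 -1"
}}

```text
time: 15.33
tcp_pos: [0.5396, 0.1125, 0.2457]
orientation: [179.9, -0.0, 63.9]
wrist_force: [-0.9, -0.6, 6.4]
opening: 0.0003
gripper_force: 3.2
```

Emit:
{"api": "carry_out", "payload": {
  "targets": "0 0 0.03 0 0 0 -1; 0 0 0.03 0 0 0 -1; 0 0 0 0 0 0 -1; 0 0 0 0 0 0 -1"
}}

```text
time: 15.67
tcp_pos: [0.5397, 0.1125, 0.2451]
orientation: [179.9, -0.0, 63.9]
wrist_force: [-3.3, -1.8, 14.3]
opening: 0.0001
gripper_force: 6.8
```

The force jumps to 14 N at z 0.245, which is the stop. I press slightly firmer, then rise.

Emit:
{"api": "carry_out", "payload": {
  "targets": "0 0 0.03 0 0 0 -1; 0 0 0 0 0 0 -1; 0 0 0 0 0 0 -1; 0 0 0 0 0 0 -1"
}}

```text
time: 16.0
tcp_pos: [0.5398, 0.1125, 0.2449]
orientation: [179.8, -0.0, 63.9]
wrist_force: [-4.6, -1.4, 16.7]
opening: -0.0001
gripper_force: 8.6
```

Emit:
{"api": "carry_out", "payload": {
  "targets": "0 0 -0.08 0 0 0 -1; 0 0 -0.1 0 0 0 -1; 0 0 -0.1 0 0 0 -1; 0 0 -0.15 0 0 0 -1; 0 0 -0.3 0 0 0 -1; 0 0 -0.5 0 0 0 -1; 0 0 -0.5 0 0 0 -1; 0 0 -0.2 0 0 0 -1"
}}

```text
time: 16.67
tcp_pos: [0.5399, 0.1125, 0.3203]
orientation: [179.9, -0.1, 63.9]
wrist_force: [-0.0, 0.0, -0.3]
opening: -0.0
gripper_force: 0.0
```

Emit:
{"api": "carry_out", "payload": {
  "targets": "-0.3 0.3 0 0 0 0 -1; -0.5 0.6 0 0 0 0 -1; -0.6 0.7 0 0 0 0 -1; -0.6 0.7 0 0 0 0 -1; -0.4 0.7 0 0 0 0 -1; -0.2 0.4 0 0 0 0 -1; 0 0.2 0 0 0 0 -1; 0 0 0 0 0 0 -1"
}}

```text
time: 17.33
tcp_pos: [0.6237, -0.0474, 0.3159]
orientation: [-179.8, 0.1, 63.7]
wrist_force: [-0.5, 0.8, 0.3]
opening: 0.0002
gripper_force: 0.0
```

```bash
python3 plan.py .5372 .116 .246 64; python3 - <<'E'
from h import *
b=shot('side','s5');a=shot('top','t5')
A=cv2.resize(a['pixels'][155:270,170:310],(420,345),interpolation=cv2.INTER_CUBIC)
B=cv2.resize(b['pixels'][140:300,215:350],(291,345),interpolation=cv2.INTER_CUBIC)
cv2.imwrite('pics/c5.png',cv2.convertScaleAbs(np.hstack([A,B]),alpha=1.4))
o=load('side0')['pixels']; d=cv2.absdiff(o,b['pixels'])
print('cup diff',d[245:275,287:315].mean(),'pad',d[218:238,222:244].mean(),'plunger',d[146:165,270:288].mean())
E
```

```text
t 17.3333 p [ 0.6237 -0.0474  0.3159] [-1.7983e+02  1.1000e-01  6.3690e+01] F [-0.47  0.8   0.26] op 0.0002
shift [ 2.706 -3.743  1.754] turn [-0.037  0.023 -0.067]
cup diff 5.6380952380952385 pad 10.242424242424242 plunger 7.999025341130604
```

View pics/c5.png

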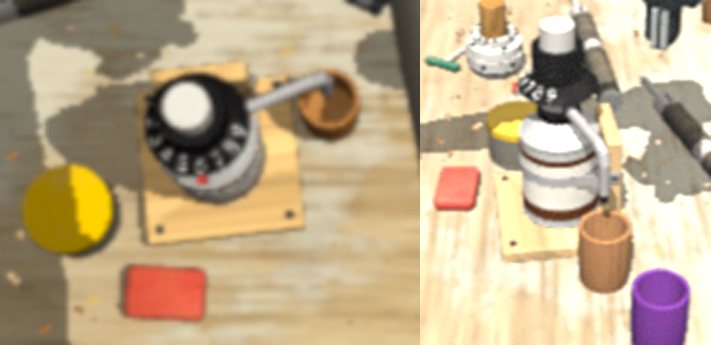

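The plunger at (187,105) is up again, the 6 is at the pointer (202,180), the nozzle end at (325,82) is over the cup (329,102), and everything else stands where it was.

```bash
python3 -c "
from workcell import ticket; print(ticket.hand_in())"
```

```text
the job is handed in; nothing more can be done
None
```

The job is handed in at about 17 s of robot time: spout over the cup, sleeve on 6, then the plunger pressed to its stop and back up, with the cup and bystanders unmoved in the last pictures; the hand-in returned no verdict.

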